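# Finish the layer of mould boxes and set the slab's clamp screw

### The job

Finish the interlocking layer of mould boxes on the drying slab: set down, without dropping them, the two loose boxes squarely in the two empty pencilled outlines, leaving the two boxes already laid in their outlines. Then turn the slab's thumbscrew clockwise until it seats fully home, back it off a quarter turn so that the wood can swell, and finish there while still gripping the screw's head. Leave everything else on the bench where it is.

Things in the scene. Friction and masses are not known exactly. Their poses are not given: they have to be found in the camera images.
- box_a: loose mould box 100 x 48 x 40 mm of plain plywood, 0.25 kg or so; on top a wooden grip batten 60 long (along the box's x), 14 wide (y) and 26 mm high, so the batten's top is 66 mm above the box's underside. Origin: centre of the underside; x along the length (a half turn looks the same)
- box_b: loose box, the same as box_a in every way; either may go in either outline
- laid1: box like box_a, already laid in outline place1
- laid2: box like box_a, already laid in outline place2
- slab: fixed wooden slab 190 x 190 x 18 mm with four pencilled outlines in a pinwheel (neighbouring outlines 5 mm apart, a bare 57 mm square in the middle); origin: centre of its underside on the table. A dark steel edge clamp, 50 x 56 mm, 44 mm high, stands 148 mm from the slab's centre along the slab's +y and carries the thumbscrew
- place0: empty outline 100 x 48 mm pencilled on the slab's top; origin at its centre on the slab's top face (18 mm above the table), x along its length
- place3: empty outline 100 x 48 mm pencilled on the slab's top; origin at its centre on the slab's top face (18 mm above the table), x along its length
- place1: filled outline 100 x 48 mm pencilled on the slab's top; origin at its centre on the slab's top face (18 mm above the table), x along its length
- place2: filled outline 100 x 48 mm pencilled on the slab's top; origin at its centre on the slab's top face (18 mm above the table), x along its length
- screw_grip (a point): thumbscrew of plain steel on the edge clamp, axis vertical: an upright flat head 36 mm long (the point's x), 10 mm thick (y), 30 mm high, from 56 to 86 mm above the table. The point is on the axis, 73 mm above the table, the height to grip; it turns with the screw (which does not rise or fall noticeably)
- screw (a joint): angle of the thumbscrew in rad: 0 = seated on its hard stop, negative = backed off, grows clockwise seen from above. Starts 0.9 to 2.3 rad short of the stop. Turns with a little friction (0.05 N m) and stays where it is left
- mortar: white mortar, 150 mm across, 90 mm high, with a pestle in it; origin: centre of underside
- vase: terracotta vase 180 mm high, 92 mm across the top; origin: centre of underside
- glue: white bottle 170 mm high; origin: centre of underside
- jar: glass jar 60 mm across, 75 mm high; origin: centre of underside
- tin: steel tin 74 mm across, 90 mm high; origin: centre of underside
- cork: cork sanding block 70 x 38 x 25 mm; origin: centre of underside
- brush: brush lying flat on the bench; origin: underside near its middle

How it is judged:
By the outcome, as a careful person would: the job done as asked, in the order asked, and still so for the second after the job is handed in, while the arm keeps its last pose, push and grip.
It also fails if it takes over 66 s, if anything falls off the work surface, if the arm or the gripper's body presses on something with over 40 N, if the wrist force passes 120 N, or if a joint passes its speed limit or range.

### The arm

A 6-joint arm with a two-finger parallel gripper is mounted at the origin on the work surface. World frame = base frame: x ahead of the robot, y to its left, z up, the work surface at z = 0. Lengths are in mm, angles in degrees, forces in N, time in s.
With the tool pointing down it reaches from about 350 to 850 mm from the base axis. Payload 8.1 kg.
Tool frame: the origin (TCP) lies at the very end of the fingers, on their centre line; the grasp point (between the pads) lies 19 mm behind it; z points along the fingers, y is the direction in which the jaws open and shut (so a half turn about z gives the same grasp; the last joint's range is limited). The gripper opens to 85 mm and grips with 20 to 120 N. Pads are 22 mm wide; open, the fingers measure 114 mm over their backs; the gripper's body (76 mm by 85 mm) begins 54 mm behind the grasp point. The pads swing forward as they close: fully open they stand 13 mm farther back than shut.
Start: joints at [-73.934, 7.471, 85.268, -0, 87.261, -4.893], TCP at [214.638, -560.3, 231.292] pointing down, gripper open.
Joint ranges: [-169.43, 169.43], [-51.17, 129.36], [1.28, 143.12], [-76.62, 256.62], [0, 156.53], [-152.29, 152.29]. Speed limits (degrees/s): [136.94, 136.94, 159.86, 180, 180, 180].

### API

Orientations are given as [roll, pitch, yaw] about the fixed x, y, z axes, in that order (R = Rz(yaw) Ry(pitch) Rx(roll)).
In Python, from bench import r, eyes gives the robot as it stands. The module is installed in compiled form; this text tells all that it offers.
- The arm moves only by the tool play_rows, never from a script. Its argument "deltas" is a list of rows, each a list of 3 entries, a list of its own where there are three numbers: the shift along the tool's x, y, z in m, then the turn, a rotation vector about the tool's x, y, z in rad, then the closure, from 0 (fully open) to 1 (shut). A call has 1 to 8 rows; each row shifts and turns the pose as measured when the row begins, along the tool's axes as they then stand; what a row does not reach is not made up. A row lasts 1/8 s, in which the tool goes at most 62.5 mm and 10.7 degrees, less where a joint would pass 70% of its speed; a pose out of reach is approached as far as the arm can. A call with a gripper value outside its range is refused whole. The fingers move at their own pace and stop on an object; "force" is the grip in N (left out, the last holds). Time passes only in rows, so rows that do not move let the fingers close. It gives the time, the measured TCP pose, the force and the opening at its end, in the units of the state.
- r.sense(): the state, without advancing time (a new reading comes with each control period).
- eyes.snapshot(name): name is "side" or "top" or "wrist"; returns the picture (420x560x3 uint8, red, green, blue); there is no depth.
- eyes.get_calibration(name): a dict with "mtx" (3x3 intrinsics, pixels), "R" (3x3) and "t" (3): a world point X has camera coordinates R X + t; the wrist camera has in their place "T_tool_cam" (4x4, takes a point from camera to tool coordinates, whose origin is the TCP and whose axes are the flange's). Camera axes: x right, y down, z forward; pixel columns grow to the right and rows downward; lengths in mm; the calibration is good to about 2 mm. A picture is of the moment at which its call begins: read the wrist's pose just before it. get_calibration takes no time and is no camera call.
- r.hand_in(): hands the job in, once; it reports no verdict.
The state is a dict: "time": time; "joint_pos": joint angles; "qd": joint speeds; "joint_efforts": joint torques, N m; "tool_pos": TCP position; "tcp_rot": TCP orientation; "ft_force": force on the tool from outside, world axes, zero at the start; "wrist_torque": the same for the moment, N m; "finger_gap": finger opening in mm.
Only numpy, scipy, OpenCV 4.12 (cv2) and the standard library are available. Lean on these libraries where they do the work, as an engineer would, in place of code of your own. Each camera call takes 0.05 s, during which the arm holds its last target. There are 200 camera calls.

## Working session

There is one attempt and no reset: what is moved stays moved. The work goes in short steps, Python scripts to look and compute and a tool call to move; the robot and the scene stay as the last step left them, time stands still between calls to the robot, and variables do not carry over. Pictures are saved under pics/ and viewed, about 8 in all and at most 12, crops included, and the job is handed in when it is done.

Besides the shell and the picture viewer there is one more tool, called after ">>>" as name([rows], argument=value, ...), one row to a line, values as JSON. play_rows: Moves the arm, as the interface text tells. Its arguments: {"type":"object","properties":{"deltas":{"type":"array"},"force":{"type":"number"}},"required":["deltas"]}

```bash
mkdir -p pics; python3 - <<'E'
from bench import r,eyes
import cv2,numpy as np
np.set_printoptions(precision=3,suppress=True)
print(r.sense())
for n in("top","side","wrist"):
    im=eyes.snapshot(n); cv2.imwrite(f"pics/{n}0.png",im[:,:,::-1]); print(n,eyes.get_calibration(n))
E
```

```text
{'time': 0.0, 'joint_pos': array([-73.936,   7.516,  85.332,   0.001,  87.263,  -4.894]), 'qd': array([ 0.02 ,  0.04 , -0.077, -0.062,  0.014, -0.018]), 'joint_efforts': array([  0.002, -56.94 , -50.055,  -0.   ,   0.015,  -0.   ]), 'tool_pos': array([ 214.469, -559.742,  230.215]), 'tcp_rot': array([-179.89 ,   -0.011,   20.958]), 'ft_force': array([-1.062, -0.155, -0.513]), 'wrist_torque': array([ 0.024,  0.044, -0.015]), 'finger_gap': 85.45387861361354}
top {'mtx': array([[445.317,   0.   , 283.572],
       [  0.   , 445.317, 205.723],
       [  0.   ,   0.   ,   1.   ]]), 'R': array([[-0.004, -1.   ,  0.002],
       [-0.98 ,  0.003, -0.201],
       [ 0.201, -0.002, -0.98 ]]), 't': array([  35.823,  571.043, 1235.932])}
side {'mtx': array([[526.054,   0.   , 280.299],
       [  0.   , 526.054, 218.406],
       [  0.   ,   0.   ,   1.   ]]), 'R': array([[-0.987, -0.158, -0.005],
       [-0.104,  0.669, -0.736],
       [ 0.12 , -0.726, -0.677]]), 't': array([ 564.354,   80.614, 1535.545])}
wrist {'mtx': array([[352.196,   0.   , 276.404],
       [  0.   , 352.196, 211.19 ],
       [  0.   ,   0.   ,   1.   ]]), 'T_tool_cam': array([[   0.   ,   -0.958,   -0.285,   70.842],
       [   1.   ,   -0.   ,    0.001,    0.393],
       [  -0.001,   -0.285,    0.958, -143.097],
       [   0.   ,    0.   ,    0.   ,    1.   ]])}
```

View pics/top0.png

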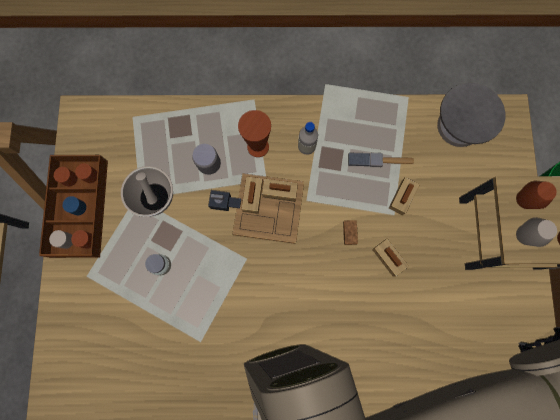

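View pics/side0.png

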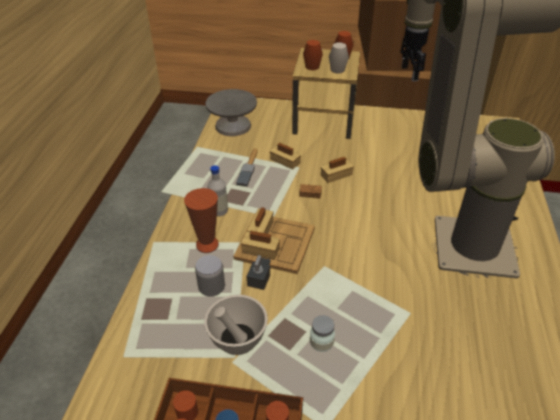

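Top view: slab at about (269,208), clamp and screw at (219,200), and laid boxes at (253,193) and (280,188). The empty outlines are at about (257,224) and (290,220), and the loose boxes at (404,196) and (390,258). The side view agrees. Next I'll measure the battens and the slab.

```bash
cat > h.py <<'E'
from bench import r,eyes
import cv2,numpy as np
from scipy.spatial.transform import Rotation as Ro
np.set_printoptions(precision=1,suppress=True)
def cam(n,s=None):
    c=eyes.get_calibration(n); K=c["mtx"]
    if n!="wrist": return K,c["R"],c["t"]
    T=np.eye(4); T[:3,:3]=Ro.from_euler('xyz',s['tcp_rot'],degrees=True).as_matrix(); T[:3,3]=s['tool_pos']
    M=np.linalg.inv(T@c["T_tool_cam"]); return K,M[:3,:3],M[:3,3]
def ray(C,uv,z):
    K,R,t=C; uv=np.atleast_2d(uv).astype(float)
    d=(np.c_[uv,np.ones(len(uv))]@np.linalg.inv(K).T)@R; c=-R.T@t
    return c+d*((z-c[2])/d[:,2])[:,None]
def proj(C,X):
    K,R,t=C; p=(np.atleast_2d(X)@R.T+t)@K.T; return p[:,:2]/p[:,2:]
def rect(P):
    "centre, size, yaw of long side of points P (N,2), mm"
    (c,wh,a)=cv2.minAreaRect(np.float32(P)); 
    if wh[0]<wh[1]: a+=90; wh=wh[::-1]
    return np.array(c),np.array(wh),(a+90)%180-90
E
python3 - <<'E'
from h import *
im=cv2.imread("pics/top0.png"); C=cam("top"); hsv=cv2.cvtColor(im,cv2.COLOR_BGR2HSV)
cr=im[160:280,195:435]; cv2.imwrite("pics/crop0.png",cv2.resize(cr,None,fx=3.3,fy=3.3,interpolation=cv2.INTER_CUBIC))
for p in [(404,196),(390,258),(280,188),(252,195),(269,208),(350,232)]: print(p,hsv[p[1],p[0]])
m=((hsv[...,0]<14)&(hsv[...,1]>120)&(hsv[...,2]<140)).astype(np.uint8)
n,l,s,c=cv2.connectedComponentsWithStats(m)
for i in range(1,n):
    if s[i,4]>25 and 200<c[i,0]<430 and 160<c[i,1]<280:
        ys,xs=np.where(l==i); P=ray(C,np.c_[xs,ys],75)[:,:2]; print(c[i],s[i,4],*rect(P))
E
```

```text
(404, 196) [ 13 163  94]
(390, 258) [ 14 155  66]
(280, 188) [ 11 172  86]
(252, 195) [ 12 163 100]
(269, 208) [ 16 118 147]
(350, 232) [ 13 135  91]
[251.3 192. ] 102 [608.6 126.6] [60.5 14.3] -7.246734619140625
[279.5 187. ] 108 [623.8  46.2] [59.  17.2] 80.81763458251953
[406.7 193.5] 97 [ 603.1 -321.3] [62.1 13.9] -28.75975799560547
[349.7 232.6] 182 [ 489.6 -154.1] [65.7 34. ] -1.780426025390625
[392.8 256.6] 116 [ 421.2 -271.4] [56.3 16.6] 35.88207244873047
```

View pics/crop0.png

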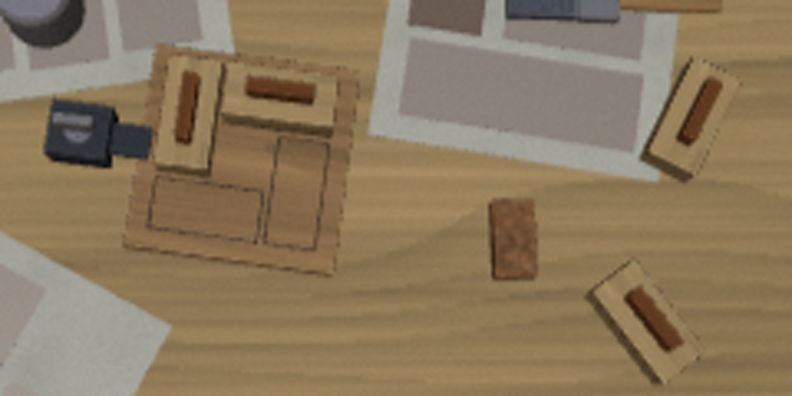

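```bash
cat >> h.py <<'E'
def plan(p,yaw,n):
    "rows of tool-frame steps from the measured pose to p,yaw (tool down)"
    s=r.sense(); A=Ro.from_euler('xyz',s['tcp_rot'],degrees=True); B=Ro.from_euler('xyz',[180,0,yaw],degrees=True)
    w=(A.inv()*B).as_rotvec(); d=(np.array(p)-s['tool_pos'])/n/1000
    print("t",round(s['time'],2),"at",s['tool_pos'],s['tcp_rot'],"gap",round(s['finger_gap'],1),"turn/row",(w/n).round(4))
    for i in range(n): print([*(A*Ro.from_rotvec(w*i/n)).inv().apply(d).round(4)])
E
python3 -c "
from h import *
plan([421,-271,170],36,8)"
```

```text
t 0.15 at [ 214.5 -559.9  230.5] [-179.9   -0.    21. ] gap 85.3 turn/row [-0. -0. -0.]
[np.float64(0.037), np.float64(-0.0245), np.float64(0.0076)]
[np.float64(0.0378), np.float64(-0.0233), np.float64(0.0076)]
[np.float64(0.0385), np.float64(-0.022), np.float64(0.0076)]
[np.float64(0.0392), np.float64(-0.0207), np.float64(0.0076)]
[np.float64(0.0399), np.float64(-0.0194), np.float64(0.0076)]
[np.float64(0.0405), np.float64(-0.0181), np.float64(0.0076)]
[np.float64(0.0411), np.float64(-0.0168), np.float64(0.0076)]
[np.float64(0.0416), np.float64(-0.0154), np.float64(0.0076)]
```

>>> play_rows([
  [[0.037,-0.0245,0.0076],[0,0,-0.0328],0],
  [[0.0378,-0.0233,0.0076],[0,0,-0.0328],0],
  [[0.0385,-0.022,0.0076],[0,0,-0.0328],0],
  [[0.0392,-0.0207,0.0076],[0,0,-0.0328],0],
  [[0.0399,-0.0194,0.0076],[0,0,-0.0328],0],
  [[0.0405,-0.0181,0.0076],[0,0,-0.0328],0],
  [[0.0411,-0.0168,0.0076],[0,0,-0.0328],0],
  [[0.0416,-0.0154,0.0076],[0,0,-0.0328],0],
], force=40)

```text
time: 1.15
tool_pos: [423.4, -263.4, 166.2]
tcp_rot: [-179.8, -0.0, 36.1]
ft_force: [0.8, -0.4, -0.4]
finger_gap: 85.7
```

>>> play_rows([
  [[0,0,0],[0,0,0],0],
])

```text
time: 1.27
tool_pos: [424.1, -260.7, 165.2]
tcp_rot: [-179.7, -0.0, 36.4]
ft_force: [0.5, -1.4, -1.0]
finger_gap: 85.4
```

```bash
sed -i 's/print(\[\*(A\(.*\)\.round(4)\])/print((A\1.round(4).tolist())/; s/(w\/n).round(4)/(w\/n).round(4).tolist()/' h.py; tail -3 h.py
cat >> h.py <<'E'
def batten(z,near=None):
    "wrist look: batten rect at plane z"
    s=r.sense(); C=cam("wrist",s); im=eyes.snapshot("wrist")[:,:,::-1].copy(); hsv=cv2.cvtColor(im,cv2.COLOR_BGR2HSV)
    m=((hsv[...,0]<15)&(hsv[...,1]>140)&(hsv[...,2]<150)).astype(np.uint8)
    n,l,st,c=cv2.connectedComponentsWithStats(m)
    for i in range(1,n):
        if st[i,4]>400:
            ys,xs=np.where(l==i); print(c[i],st[i,4],*rect(ray(C,np.c_[xs,ys],z)[:,:2]))
    return s,C,im
E
python3 - <<'E'
from h import *
s,C,im=batten(66); print(s['tool_pos'],s['tcp_rot']); cv2.imwrite("pics/w1.png",im)
E
```

```text
w=(A.inv()*B).as_rotvec(); d=(np.array(p)-s['tool_pos'])/n/1000
    print("t",round(s['time'],2),"at",s['tool_pos'],s['tcp_rot'],"gap",round(s['finger_gap'],1),"turn/row",(w/n).round(4).tolist())
    for i in range(n): print((A*Ro.from_rotvec(w*i/n)).inv().apply(d).round(4).tolist())
[516.5  50.9] 2292 [ 596.9 -320.4] [57.7 15.7] -28.087337493896484
[293.8 217.6] 1537 [ 425.3 -274.9] [62.3 13.6] 35.926143646240234
[ 424.1 -260.7  165.2] [-179.7   -0.    36.4]
```

View pics/w1.png

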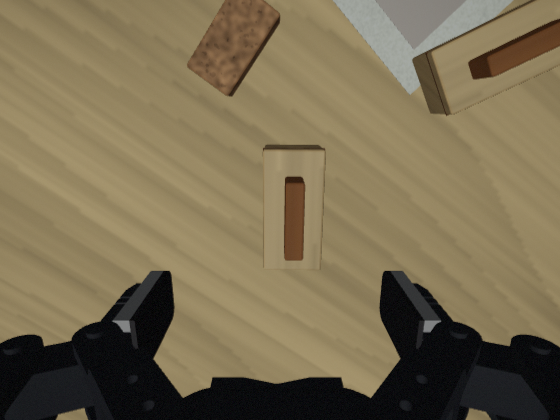

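Wrist view: the near box is centred at (293,208) and its batten at (294,218), which agrees with the top view. I'll descend with the fingers partly closed.

```bash
python3 -c "
from h import *
plan([424.8,-275.2,62],36,5)"
```

```text
t 1.32 at [ 423.6 -262.   165.6] [-179.8    0.    36.3] gap 85.7 turn/row [-0.0008, 0.0, 0.001]
[-0.0014, 0.0024, 0.0207]
[-0.0014, 0.0023, 0.0207]
[-0.0014, 0.0023, 0.0207]
[-0.0014, 0.0023, 0.0207]
[-0.0014, 0.0023, 0.0207]
```

>>> play_rows([
  [[-0.0014,0.0024,0.0207],[-0.0008,0,0.001],0.55],
  [[-0.0014,0.0024,0.0207],[-0.0008,0,0.001],0.55],
  [[-0.0014,0.0024,0.0207],[-0.0008,0,0.001],0.55],
  [[-0.0014,0.0024,0.0207],[-0.0008,0,0.001],0.55],
  [[-0.0014,0.0024,0.0157],[-0.0008,0,0.001],0.55],
  [[0,0,0],[0,0,0],0.55],
  [[0,0,0],[0,0,0],0.55],
])

```text
time: 2.2
tool_pos: [422.5, -283.6, 66.8]
tcp_rot: [179.7, 0.1, 35.5]
ft_force: [-0.2, 0.0, 0.7]
finger_gap: 38.4
```

```bash
python3 -c "
from h import *
plan([424.8,-275.2,47],36,2)"
```

```text
t 2.2 at [ 422.5 -283.6   66.8] [179.7   0.1  35.5] gap 38.4 turn/row [0.0023, 0.0008, -0.0042]
[0.0034, -0.0028, 0.0099]
[0.0034, -0.0028, 0.0099]
```

>>> play_rows([
  [[0.0034,-0.0028,0],[0.0023,0,-0.004],0.55],
  [[0.003,-0.0025,0.005],[0.0023,0,-0.004],0.55],
  [[0,0,0.0075],[0,0,0],0.55],
  [[0,0,0.004],[0,0,0],0.55],
  [[0,0,0],[0,0,0],0.55],
])

```text
time: 2.82
tool_pos: [426.0, -275.4, 51.0]
tcp_rot: [179.9, 0.0, 36.1]
ft_force: [0.9, 0.1, 0.2]
finger_gap: 38.4
```

>>> play_rows([
  [[-0.001,0,0.004],[0,0,0],0.55],
  [[0,0,0],[0,0,0],1],
  [[0,0,0],[0,0,0],1],
  [[0,0,0],[0,0,0],1],
  [[0,0,0],[0,0,0],1],
  [[0,0,0],[0,0,0],1],
], force=40)

```text
time: 3.58
tool_pos: [425.1, -276.2, 46.8]
tcp_rot: [179.9, 0.0, 36.1]
ft_force: [0.0, 0.2, -1.0]
finger_gap: 13.1
```

>>> play_rows([
  [[0,0,-0.01],[0,0,0],1],
  [[0,0,-0.03],[0,0,0],1],
  [[0,0,-0.04],[0,0,0],1],
  [[0,0,-0.03],[0,0,0],1],
  [[0,0,-0.02],[0,0,0],1],
], force=60)

```text
time: 4.2
tool_pos: [422.6, -274.1, 179.2]
tcp_rot: [-179.8, 0.2, 36.0]
ft_force: [-0.5, -0.1, -3.2]
finger_gap: 12.7
```

```bash
python3 -c "
from h import *
plan([470,75,262],-8,8)"
```

```text
t 4.2 at [ 422.6 -274.1  179.2] [-179.8    0.2   36. ] gap 12.7 turn/row [-0.0004, 0.0005, 0.0961]
[0.0304, -0.0318, -0.0103]
[0.0273, -0.0346, -0.0103]
[0.0238, -0.0371, -0.0103]
[0.0202, -0.0392, -0.0103]
[0.0163, -0.0409, -0.0103]
[0.0123, -0.0423, -0.0103]
[0.0082, -0.0433, -0.0103]
[0.004, -0.0439, -0.0103]
```

>>> play_rows([
  [[0.0304,-0.0318,-0.0103],[0,0,0.0961],1],
  [[0.0273,-0.0346,-0.0103],[0,0,0.0961],1],
  [[0.0238,-0.0371,-0.0103],[0,0,0.0961],1],
  [[0.0202,-0.0392,-0.0103],[0,0,0.0961],1],
  [[0.0163,-0.0409,-0.0103],[0,0,0.0961],1],
  [[0.0123,-0.0423,-0.0103],[0,0,0.0961],1],
  [[0.0082,-0.0433,-0.0103],[0,0,0.0961],1],
  [[0.003,-0.034,-0.008],[0,0,0.08],1],
])

```text
time: 5.2
tool_pos: [472.6, 72.2, 267.8]
tcp_rot: [179.9, -0.1, -8.8]
ft_force: [1.0, -0.9, -3.1]
finger_gap: 12.5
```

>>> play_rows([
  [[0,0,0],[0,0,0],1],
  [[0,0,0],[0,0,0],1],
  [[0,0,0],[0,0,0],1],
])

```text
time: 5.58
tool_pos: [472.2, 73.3, 268.8]
tcp_rot: [179.9, -0.1, -8.6]
ft_force: [0.5, -0.0, -2.9]
finger_gap: 12.7
```

```bash
cat >> h.py <<'E'
def outlines(im,C,z=18):
    g=cv2.cvtColor(im,cv2.COLOR_BGR2GRAY); m=cv2.adaptiveThreshold(g,255,cv2.ADAPTIVE_THRESH_MEAN_C,cv2.THRESH_BINARY,21,6)
    m=cv2.erode(m,np.ones((3,3),np.uint8)) 
    n,l,st,c=cv2.connectedComponentsWithStats((m>0).astype(np.uint8),connectivity=4)
    for i in range(1,n):
        if 1000<st[i,4]<20000:
            ys,xs=np.where(l==i); q=rect(ray(C,np.c_[xs,ys],z)[:,:2])
            if 80<q[1][0]<110 and 35<q[1][1]<60: print("outline",c[i].astype(int),*q)
E
python3 - <<'E'
from h import *
s,C,im=batten(84); print(s['tool_pos'],s['tcp_rot']); cv2.imwrite("pics/w2.png",im); outlines(im,C)
E
```

```text
[191.2  39.5] 1508 [606.6 124.2] [59.9 17. ] -7.348304748535156
[280.5   8.6] 1285 [618.9  45.6] [58.2 13.3] 81.4518051147461
[276.3 282.5] 5002 [363.2  88.2] [173.1  36.7] -7.995521545410156
[472.2  73.3 268.8] [179.9  -0.1  -8.6]
outline [198  54] [608.8 134.3] [94.8 50.1] -7.295906066894531
outline [280  24] [625.1  44. ] [108.   36.2] 82.26923370361328
outline [304 101] [540.7  30.5] [95.  42.2] -8.187065124511719
outline [232 129] [526.  112.3] [93.8 41.6] 81.4160385131836
outline [ 19 279] [380.5 409.1] [94.8 44.5] -21.087646484375
```

View pics/w2.png

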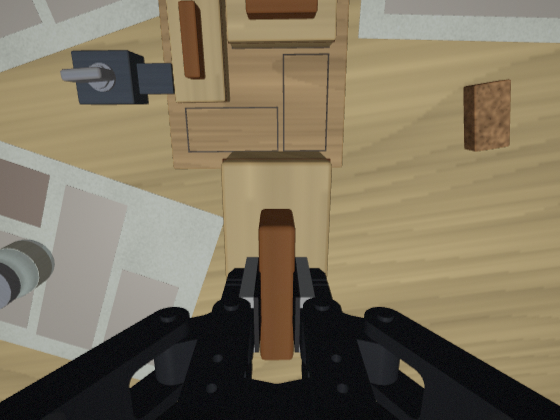

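Wrist view: both empty outlines are clear, centred at (304,101) and (232,129), and the screw head is at (82,74). The held box's front edge runs from (222,159) to (330,159). The outlines match what the laid boxes predict to within 1 mm.

```bash
python3 - <<'E'
from h import *
s=r.sense(); C=cam("wrist",s); z=s['tool_pos'][2]-6.8
P=ray(C,[(222,159),(330,159),(276,270)],z)
print(Ro.from_euler('xyz',s['tcp_rot'],degrees=True).inv().apply(P-s['tool_pos']))
plan([540.7,30.7,150],-8.2,4)
E
```

```text
[[ 49.9 -21.9   6.8]
 [ 49.9  24.1   6.9]
 [ -1.9   1.1   6.8]]
t 5.62 at [472.2  73.2 268.7] [179.9  -0.1  -8.6] gap 12.3 turn/row [0.0003, -0.0004, -0.0018]
[0.0185, 0.0079, 0.0297]
[0.0185, 0.0079, 0.0297]
[0.0185, 0.008, 0.0297]
[0.0185, 0.008, 0.0297]
```

>>> play_rows([
  [[0.0185,0.008,0.0297],[0,0,-0.002],1],
  [[0.0185,0.008,0.0297],[0,0,-0.002],1],
  [[0.0185,0.008,0.0297],[0,0,-0.002],1],
  [[0.014,0.006,0.023],[0,0,0],1],
  [[0,0,0],[0,0,0],1],
  [[0,0,0],[0,0,0],1],
])

```text
time: 6.38
tool_pos: [537.9, 27.1, 154.4]
tcp_rot: [179.9, -0.1, -8.6]
ft_force: [0.0, 0.0, -3.3]
finger_gap: 12.9
```

```bash
python3 - <<'E'
from h import *
plan([540.7,30.6,75],-8.2,3)
E
```

```text
t 6.38 at [537.9  27.1 154.4] [179.9  -0.1  -8.6] gap 12.9 turn/row [0.0005, -0.0006, -0.0022]
[0.0007, -0.0013, 0.0265]
[0.0007, -0.0013, 0.0265]
[0.0007, -0.0013, 0.0265]
```

>>> play_rows([
  [[0.0008,-0.0013,0.0265],[0,0,-0.002],1],
  [[0.0008,-0.0013,0.0265],[0,0,-0.002],1],
  [[0.0008,-0.0013,0.016],[0,0,-0.002],1],
  [[0,0,0],[0,0,0],1],
  [[0,0,0],[0,0,0],1],
])

```text
time: 7.0
tool_pos: [544.4, 31.0, 91.5]
tcp_rot: [180.0, -0.7, -8.2]
ft_force: [-0.9, -0.1, -2.9]
finger_gap: 12.4
```

```bash
python3 - <<'E'
from h import *
plan([540.7,30.6,65],-8.2,2)
E
```

```text
t 7.0 at [544.4  31.   91.5] [180.   -0.7  -8.2] gap 12.4 turn/row [0.0001, -0.006, 0.0001]
[-0.0019, 0.0004, 0.0132]
[-0.0019, 0.0004, 0.0132]
```

>>> play_rows([
  [[-0.0019,0.0003,0.01],[0,-0.006,0],1],
  [[-0.0015,0.0003,0.008],[0,-0.005,0],1],
  [[0,0,0],[0,0,0],1],
  [[0,0,0],[0,0,0],1],
])

```text
time: 7.5
tool_pos: [542.0, 30.7, 74.1]
tcp_rot: [-180.0, -0.2, -8.2]
ft_force: [0.0, 0.0, -3.8]
finger_gap: 12.7
```

```bash
python3 - <<'E'
from h import *
plan([540.7,30.6,66],-8.2,1)
E
```

```text
t 7.5 at [542.   30.7  74.1] [-180.    -0.2   -8.2] gap 12.7 turn/row [-0.0001, -0.003, 0.0001]
[-0.0013, 0.0003, 0.0081]
```

>>> play_rows([
  [[-0.0012,0,0.004],[0,-0.003,0],1],
  [[0,0,0.003],[0,0,0],1],
  [[0,0,0.001],[0,0,0],1],
  [[0,0,0],[0,0,0],1],
])

```text
time: 8.0
tool_pos: [540.9, 30.9, 65.7]
tcp_rot: [-180.0, -0.0, -8.2]
ft_force: [-0.2, 0.6, -3.5]
finger_gap: 12.5
```

>>> play_rows([
  [[0,0,0.001],[0,0,0],1],
  [[0,0,0.001],[0,0,0],1],
  [[0,0,0],[0,0,0],1],
])

```text
time: 8.38
tool_pos: [541.5, 31.1, 65.1]
tcp_rot: [-180.0, -0.1, -8.2]
ft_force: [0.1, 0.5, -3.6]
finger_gap: 12.5
```

>>> play_rows([
  [[-0.0005,0,0.0015],[0,0,0],1],
  [[0,0,0.0015],[0,0,0],1],
  [[0,0,0],[0,0,0],1],
])

```text
time: 8.75
tool_pos: [542.2, 31.3, 65.1]
tcp_rot: [-180.0, -0.2, -8.2]
ft_force: [-0.9, -1.3, -2.6]
finger_gap: 12.4
```

>>> play_rows([
  [[-0.0012,0,0.0025],[0,-0.003,0],1],
  [[0,0,0.0025],[0,0,0],1],
])

```text
time: 9.0
tool_pos: [542.9, 31.7, 64.7]
tcp_rot: [-179.9, -0.2, -8.2]
ft_force: [-16.8, 0.2, 28.3]
finger_gap: 12.6
```

>>> play_rows([
  [[-0.001,0,-0.002],[0,0,0],1],
  [[-0.002,0.0005,0],[0,-0.003,0],1],
  [[-0.001,0,0],[0,0,0],1],
  [[0,0,0],[0,0,0],1],
])

```text
time: 9.5
tool_pos: [538.0, 31.8, 65.4]
tcp_rot: [-179.9, 0.0, -8.2]
ft_force: [-0.4, -0.7, -2.8]
finger_gap: 12.5
```

>>> play_rows([
  [[0.0022,0.0012,0],[0,0,0],1],
  [[0,0,0],[0,0,0],1],
  [[0,0,0.0008],[0,0,0],1],
  [[0,0,0],[0,0,0],1],
])

```text
time: 10.0
tool_pos: [540.3, 30.2, 65.0]
tcp_rot: [-179.9, 0.0, -8.2]
ft_force: [-0.1, -0.1, -3.1]
finger_gap: 12.8
```

>>> play_rows([
  [[0.0003,-0.0003,0.0015],[0,0,0],1],
  [[0,0,0.001],[0,0,0],1],
])

```text
time: 10.25
tool_pos: [540.9, 30.5, 64.8]
tcp_rot: [-179.9, 0.0, -8.2]
ft_force: [-5.7, -0.4, 8.1]
finger_gap: 12.7
```

Light contact, and on target. Releasing slowly.

>>> play_rows([
  [[0,0,0],[0,0,0],0.75],
  [[0,0,0],[0,0,0],0.6],
  [[0,0,0],[0,0,0],0.6],
  [[0,0,-0.005],[0,0,0],0.6],
  [[0,0,-0.03],[0,0,0],0.6],
  [[0,0,-0.05],[0,0,0],0.6],
  [[0,0,-0.05],[0,0,0],0.3],
  [[0,0,-0.03],[0,0,0],0],
])

```text
time: 11.25
tool_pos: [539.2, 30.4, 232.4]
tcp_rot: [-180.0, 0.3, -8.2]
ft_force: [0.1, 0.4, -0.3]
finger_gap: 69.0
```

```bash
python3 - <<'E'
from h import *
s,C,im=batten(84); outlines(im,C); cv2.imwrite("pics/w3.png",im)
plan([597.5,-320.5,200],-28.5,8)
E
```

```text
[241.5  92. ] 1308 [623.3  44.7] [59.  13.3] 83.02149963378906
[149.1 125.4] 1785 [607.6 122.5] [58.2 19.8] -7.3612518310546875
[275.5 189. ] 1114 [541.7  29.7] [60.9 13. ] -7.8397674560546875
outline [275 179] [530.8  32.2] [109.1  52.6] -8.27264404296875
t 11.3 at [540.8  30.3 236.6] [-179.9   -0.    -8.2] gap 76.0 turn/row [-0.0002, 0.0, 0.0444]
[0.0132, 0.0424, 0.0045]
[0.0151, 0.0418, 0.0045]
[0.0169, 0.0411, 0.0045]
[0.0187, 0.0403, 0.0045]
[0.0205, 0.0394, 0.0045]
[0.0222, 0.0385, 0.0046]
[0.0239, 0.0374, 0.0046]
[0.0256, 0.0363, 0.0046]
```

View pics/w3.png

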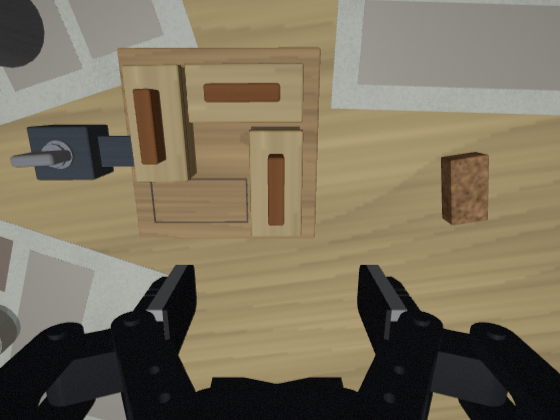

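The first box sits in its outline, within about 1 mm. Moving on to the far box.

>>> play_rows([
  [[0.0132,0.0424,0.0045],[0,0,0.0444],0],
  [[0.0151,0.0418,0.0045],[0,0,0.0444],0],
  [[0.0169,0.0411,0.0045],[0,0,0.0444],0],
  [[0.0187,0.0403,0.0045],[0,0,0.0444],0],
  [[0.0205,0.0394,0.0045],[0,0,0.0444],0],
  [[0.0222,0.0385,0.0046],[0,0,0.0444],0],
  [[0.0239,0.0374,0.01],[0,0,0.0444],0],
  [[0.02,0.029,0.01],[0,0,0.04],0],
])

```text
time: 12.3
tool_pos: [598.9, -319.6, 193.4]
tcp_rot: [-179.7, -0.5, -28.6]
ft_force: [0.7, 1.1, 0.4]
finger_gap: 85.4
```

>>> play_rows([
  [[0,0,0.01],[0,0,0],0.4],
  [[0,0,0.01],[0,0,0],0.55],
  [[0,0,0],[0,0,0],0.55],
])

```text
time: 12.68
tool_pos: [597.9, -320.6, 170.3]
tcp_rot: [-179.7, -0.3, -28.7]
ft_force: [-0.0, 1.3, 0.2]
finger_gap: 38.7
```

```bash
python3 - <<'E'
from h import *
s,C,im=batten(66); print(s['tool_pos'],s['tcp_rot'])
E
```

```text
[277.2 190.4] 1513 [ 608.6 -328.2] [60.7 13.1] -28.26006317138672
[ 597.9 -320.6  170.3] [-179.7   -0.3  -28.7]
```

```bash
python3 - <<'E'
from h import *
plan([608,-327.7,75],-28.3,4)
E
```

```text
t 12.72 at [ 598.3 -320.6  171.2] [-179.7   -0.4  -28.7] gap 38.2 turn/row [-0.0013, -0.0016, -0.0017]
[0.0028, 0.0005, 0.0241]
[0.0029, 0.0005, 0.0241]
[0.0029, 0.0005, 0.024]
[0.0029, 0.0004, 0.024]
```

>>> play_rows([
  [[0.0028,0.0004,0.024],[-0.0013,-0.0016,-0.0017],0.55],
  [[0.0028,0.0004,0.024],[-0.0013,-0.0016,-0.0017],0.55],
  [[0.0028,0.0004,0.024],[-0.0013,-0.0016,-0.0017],0.55],
  [[0.002,0,0.015],[-0.0013,-0.0016,-0.0017],0.55],
  [[0,0,0],[0,0,0],0.55],
  [[0,0,0],[0,0,0],0.55],
])

```text
time: 13.48
tool_pos: [608.0, -324.2, 77.2]
tcp_rot: [180.0, 0.1, -28.1]
ft_force: [-0.6, 0.6, 0.3]
finger_gap: 38.3
```

```bash
python3 - <<'E'
from h import *
plan([608,-327.7,47],-28.3,3)
E
```

```text
t 13.47 at [ 608.  -324.2   77.2] [180.    0.1 -28.1] gap 38.3 turn/row [0.0, 0.0006, 0.0013]
[0.0006, 0.001, 0.0101]
[0.0006, 0.001, 0.0101]
[0.0006, 0.001, 0.0101]
```

>>> play_rows([
  [[0.0006,0.0012,0.01],[0,0.0006,0.0013],0.55],
  [[0.0006,0.001,0.01],[0,0,0.0013],0.55],
  [[0,0,0.006],[0,0,0],0.55],
  [[0,0,0],[0,0,0],0.55],
  [[0,0,0],[0,0,0],0.55],
])

```text
time: 14.1
tool_pos: [609.1, -327.8, 51.8]
tcp_rot: [180.0, -0.1, -28.3]
ft_force: [0.2, -0.1, -0.6]
finger_gap: 38.2
```

>>> play_rows([
  [[-0.0008,0,0.004],[0,0,0],0.55],
  [[0,0,0],[0,0,0],1],
  [[0,0,0],[0,0,0],1],
  [[0,0,0],[0,0,0],1],
  [[0,0,0],[0,0,0],1],
  [[0,0,0],[0,0,0],1],
], force=60)

```text
time: 14.85
tool_pos: [608.8, -327.6, 48.3]
tcp_rot: [180.0, -0.2, -28.3]
ft_force: [0.4, -0.3, -1.1]
finger_gap: 12.6
```

>>> play_rows([
  [[0,0,-0.01],[0,0,0],1],
  [[0,0,-0.03],[0,0,0],1],
  [[0,0,-0.05],[0,0,0],1],
  [[0,0,-0.05],[0,0,0],1],
  [[0,0,-0.03],[0,0,0],1],
  [[0,0,-0.02],[0,0,0],1],
])

```text
time: 15.6
tool_pos: [606.2, -326.0, 243.2]
tcp_rot: [-180.0, 0.2, -28.3]
ft_force: [0.5, 0.1, -2.0]
finger_gap: 12.5
```

```bash
python3 - <<'E'
from h import *
plan([516,25,265],81.8,14)
E
```

```text
t 15.6 at [ 606.2 -326.   243.2] [-180.     0.2  -28.3] gap 12.5 turn/row [-0.0002, 0.0001, -0.1372]
[-0.0175, -0.019, -0.0015]
[-0.0148, -0.0213, -0.0015]
[-0.0117, -0.0231, -0.0015]
[-0.0085, -0.0245, -0.0015]
[-0.005, -0.0254, -0.0015]
[-0.0015, -0.0258, -0.0015]
[0.002, -0.0258, -0.0015]
[0.0055, -0.0253, -0.0015]
[0.0089, -0.0243, -0.0016]
[0.0122, -0.0228, -0.0016]
[0.0152, -0.021, -0.0016]
[0.0179, -0.0187, -0.0016]
[0.0203, -0.0161, -0.0016]
[0.0223, -0.0131, -0.0016]
```

>>> play_rows([
  [[-0.0175,-0.019,-0.0015],[0,0,-0.1372],1],
  [[-0.0148,-0.0213,-0.0015],[0,0,-0.1372],1],
  [[-0.0117,-0.0231,-0.0015],[0,0,-0.1372],1],
  [[-0.0085,-0.0245,-0.0015],[0,0,-0.1372],1],
  [[-0.005,-0.0254,-0.0015],[0,0,-0.1372],1],
  [[-0.0015,-0.0258,-0.0015],[0,0,-0.1372],1],
  [[0.002,-0.0258,-0.0015],[0,0,-0.1372],1],
  [[0.0055,-0.0253,-0.0015],[0,0,-0.1372],1],
])

```text
time: 16.6
tool_pos: [550.9, -122.6, 264.4]
tcp_rot: [179.6, -0.2, 36.5]
ft_force: [0.2, 0.2, -2.1]
finger_gap: 12.7
```

>>> play_rows([
  [[0.0089,-0.0243,-0.0016],[0,0,-0.1372],1],
  [[0.0122,-0.0228,-0.0016],[0,0,-0.1372],1],
  [[0.0152,-0.021,-0.0016],[0,0,-0.1372],1],
  [[0.0179,-0.0187,-0.0016],[0,0,-0.1372],1],
  [[0.0203,-0.0161,-0.0016],[0,0,-0.1372],1],
  [[0.016,-0.009,0],[0,0,-0.1],1],
  [[0,0,0],[0,0,0],1],
  [[0,0,0],[0,0,0],1],
])

```text
time: 17.6
tool_pos: [505.5, 24.8, 277.7]
tcp_rot: [179.2, 0.1, 83.1]
ft_force: [-1.2, -0.2, -1.9]
finger_gap: 12.5
```

```bash
python3 - <<'E'
from h import *
s,C,im=batten(84); outlines(im,C); cv2.imwrite("pics/w4.png",im); print(s['tool_pos'],s['tcp_rot'])
# held box front edge, box top at tool z +8.3
plan([526,112.3,150],81.8,4)
E
```

```text
[520.1  56.4] 5303 [731.5 108.4] [76.7 67.5] 6.24514627456665
[373.3  57.6] 1245 [605.4 125.3] [62.6 14.7] -6.783866882324219
[391.9 144.8] 1264 [619.8  46.1] [58.2 19.7] 82.23200225830078
[276.2 282.7] 4881 [492.9 -90.8] [176.2  37. ] 83.2098388671875
outline [284  86] [526.5 112.2] [94.3 42.2] 81.79208374023438
[505.5  24.8 277.7] [179.2   0.1  83.1]
t 17.65 at [505.6  24.7 277.7] [179.2   0.1  83.1] gap 12.4 turn/row [0.0033, 0.0006, 0.0057]
[0.0224, 0.002, 0.0319]
[0.0224, 0.002, 0.0319]
[0.0224, 0.002, 0.0319]
[0.0224, 0.002, 0.0319]
```

View pics/w4.png

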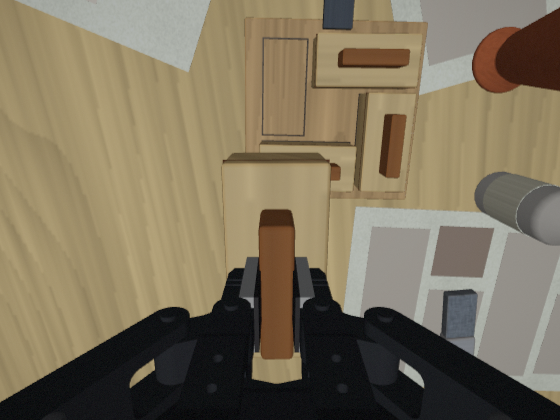

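The wrist view shows the last outline at (284,86), and it measures (526.5, 112.2), yaw 81.8, as before.

>>> play_rows([
  [[0.0224,0.002,0.03],[0.0033,0,0.0057],1],
  [[0.0224,0.002,0.03],[0.0033,0,0.0057],1],
  [[0.0224,0.002,0.03],[0.0033,0,0.0057],1],
  [[0.016,0.001,0.02],[0.003,0,0.005],1],
  [[0,0,0],[0,0,0],1],
  [[0,0,0],[0,0,0],1],
])

```text
time: 18.4
tool_pos: [527.7, 103.3, 166.8]
tcp_rot: [179.8, 0.2, 81.1]
ft_force: [0.4, -0.3, -0.7]
finger_gap: 12.4
```

```bash
python3 - <<'E'
from h import *
s=r.sense(); C=cam("wrist",s); z=s['tool_pos'][2]-8.3
print(Ro.from_euler('xyz',s['tcp_rot'],degrees=True).inv().apply(ray(C,[(222,161),(330,161)],z)-s['tool_pos']))
plan([526.3,112.2,80],81.8,3)
E
```

```text
[[ 48.7 -24.5   8. ]
 [ 48.7  21.9   8.2]]
t 18.4 at [527.7 103.3 166.8] [179.8   0.2  81.1] gap 12.4 turn/row [0.0013, 0.0012, -0.0039]
[0.003, -0.001, 0.0289]
[0.0029, -0.001, 0.0289]
[0.0029, -0.0009, 0.0289]
```

>>> play_rows([
  [[0.003,-0.001,0.0289],[0.0013,0.0012,-0.0039],1],
  [[0.003,-0.001,0.0289],[0.0013,0.0012,-0.0039],1],
  [[0.002,-0.0005,0.015],[0,0,-0.003],1],
  [[0,0,0],[0,0,0],1],
  [[0,0,0],[0,0,0],1],
])

```text
time: 19.02
tool_pos: [532.0, 109.0, 100.1]
tcp_rot: [179.3, -0.0, 81.6]
ft_force: [-1.2, 0.1, -1.5]
finger_gap: 12.6
```

```bash
python3 - <<'E'
from h import *
plan([526.3,112.6,70],81.8,2)
E
```

```text
t 19.02 at [532.  109.  100.1] [179.3  -0.   81.6] gap 12.6 turn/row [0.0064, -0.0003, -0.002]
[0.0013, -0.0033, 0.015]
[0.0014, -0.0032, 0.015]
```

>>> play_rows([
  [[0.0014,-0.003,0],[0.0064,0,-0.002],1],
  [[0.001,-0.0022,0],[0.004,0,0],1],
  [[0,0,0.006],[0,0,0],1],
  [[0,0,0],[0,0,0],1],
])

```text
time: 19.52
tool_pos: [528.9, 112.4, 96.6]
tcp_rot: [179.6, -0.1, 81.7]
ft_force: [-0.3, -0.9, -2.2]
finger_gap: 12.5
```

```bash
python3 - <<'E'
from h import *
plan([526.3,112.6,70],81.8,2)
E
```

```text
t 19.52 at [528.9 112.4  96.6] [179.6  -0.1  81.7] gap 12.5 turn/row [0.0032, -0.0008, -0.001]
[-0.0001, -0.0014, 0.0133]
[-0.0001, -0.0013, 0.0133]
```

>>> play_rows([
  [[0,-0.002,0.01],[0.0032,0,-0.001],1],
  [[0,-0.0015,0.01],[0.003,0,0],1],
  [[0,0,0],[0,0,0],1],
  [[0,0,0],[0,0,0],1],
])

```text
time: 20.02
tool_pos: [524.6, 112.9, 74.2]
tcp_rot: [-179.9, -0.1, 81.8]
ft_force: [-0.4, -0.3, -2.3]
finger_gap: 12.7
```

```bash
python3 - <<'E'
from h import *
plan([526.3,112.6,68],81.8,1)
E
```

```text
t 20.02 at [524.6 112.9  74.2] [-179.9   -0.1   81.8] gap 12.7 turn/row [-0.0019, -0.0011, -0.0008]
[-0.0, 0.0018, 0.0062]
```

>>> play_rows([
  [[0,0.0015,0.004],[-0.0015,0,0],1],
  [[0,0,0],[0,0,0],1],
  [[0,0,0.002],[0,0,0],1],
  [[0,0,0],[0,0,0],1],
])

```text
time: 20.52
tool_pos: [526.7, 112.7, 68.4]
tcp_rot: [180.0, -0.1, 81.7]
ft_force: [-0.7, -0.7, -1.8]
finger_gap: 12.3
```

>>> play_rows([
  [[0,-0.0003,0.002],[0,0,0],1],
  [[0,0,0.001],[0,0,0],1],
])

```text
time: 20.78
tool_pos: [526.7, 112.7, 66.2]
tcp_rot: [179.9, -0.1, 81.8]
ft_force: [-6.2, -1.7, 10.5]
finger_gap: 12.7
```

>>> play_rows([
  [[0,0,0],[0,0,0],0.75],
  [[0,0,0],[0,0,0],0.6],
  [[0,0,0],[0,0,0],0.6],
  [[0,0,-0.005],[0,0,0],0.6],
  [[0,0,-0.03],[0,0,0],0.6],
  [[0,0,-0.05],[0,0,0],0.6],
  [[0,0,-0.05],[0,0,0],0.4],
  [[0,0,-0.03],[0,0,0],0.4],
])

```text
time: 21.78
tool_pos: [524.4, 112.3, 234.0]
tcp_rot: [-179.8, -0.0, 81.7]
ft_force: [0.8, 0.5, 0.3]
finger_gap: 51.0
```

```bash
python3 - <<'E'
from h import *
s,C,im=batten(84); cv2.imwrite("pics/w5.png",im); print(s['tool_pos'],s['tcp_rot'])
E
```

```text
[523.3 145.2] 4845 [734.6 123.5] [84.  56.4] -24.82970428466797
[373.1 161. ] 1360 [606.3 128.3] [62.4 15. ] -8.206031799316406
[279.  191.5] 1052 [525.3 112.9] [60.6 12.6] 81.54843139648438
[394.7 245. ] 1428 [620.2  49.2] [64.5 19.9] 82.27857971191406
[305.6 271.5] 1315 [538.7  35.9] [54.5 21.1] -8.139389038085938
[524.4 112.3 234. ] [-179.8   -0.    81.7]
```

View pics/w5.png

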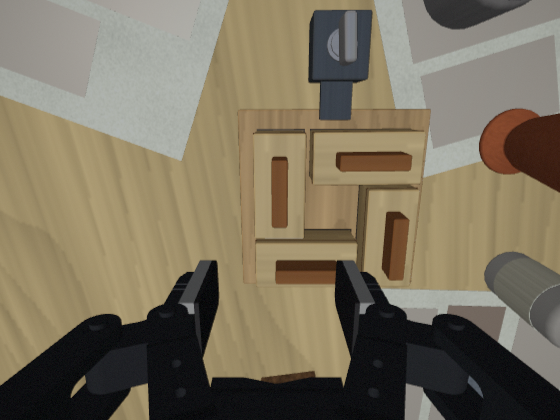

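The second box sits in its outline: it measures (525.3, 112.9) against a target of (526.4, 112.2). The screw head is at (349,36), aligned about with the image vertical. Next I'll find its position and check the clearances.

```bash
python3 - <<'E'
from h import *
s=r.sense(); C=cam("wrist",s)
print(ray(C,[(349,36),(349,14),(349,60)],86))
print(ray(cam("top"),[(147,190),(219,200),(145,186)],90))
plan([596,225,165],82,5)
E
```

```text
[[597.4 226.3  86. ]
 [598.7 241.3  86. ]
 [596.  209.4  86. ]]
[[611.7 423.1  90. ]
 [581.8 217.1  90. ]
 [623.5 429.5  90. ]]
t 21.82 at [526.  112.5 238.2] [179.9  -0.1  81.8] gap 51.5 turn/row [0.0002, -0.0003, -0.0009]
[0.0243, 0.0106, 0.0147]
[0.0243, 0.0106, 0.0147]
[0.0242, 0.0107, 0.0147]
[0.0242, 0.0107, 0.0147]
[0.0242, 0.0107, 0.0147]
```

>>> play_rows([
  [[0.0243,0.0106,0.0147],[0,0,0],0.4],
  [[0.0243,0.0106,0.0147],[0,0,0],0.4],
  [[0.0243,0.0106,0.0147],[0,0,0],0.4],
  [[0.0243,0.0106,0.0147],[0,0,0],0.4],
  [[0.018,0.008,0.01],[0,0,0],0.4],
  [[0,0,0],[0,0,0],0.4],
  [[0,0,0],[0,0,0],0.4],
])

```text
time: 22.7
tool_pos: [596.6, 222.0, 172.7]
tcp_rot: [179.5, -0.2, 81.7]
ft_force: [-0.8, 0.7, 0.7]
finger_gap: 51.3
```

```bash
python3 - <<'E'
from h import *
s=r.sense(); C=cam("wrist",s); im=eyes.snapshot("wrist")[:,:,::-1]; cv2.imwrite("pics/w6.png",im[60:380,120:440]); print(s['tool_pos'],s['tcp_rot'],s['joint_pos'])
cv2.imwrite("pics/w6b.png",cv2.resize(im[100:340,150:410],None,fx=2.3,fy=2.3)); print(proj(C,[[597,226,86],[597,226,56]]))
E
```

```text
[596.6 222.  172.7] [179.5  -0.2  81.7] [15.8 14.4 83.6 -0.  81.5 24.1]
[[276.8 209.9]
 [276.4 198.9]]
```

View pics/w6b.png

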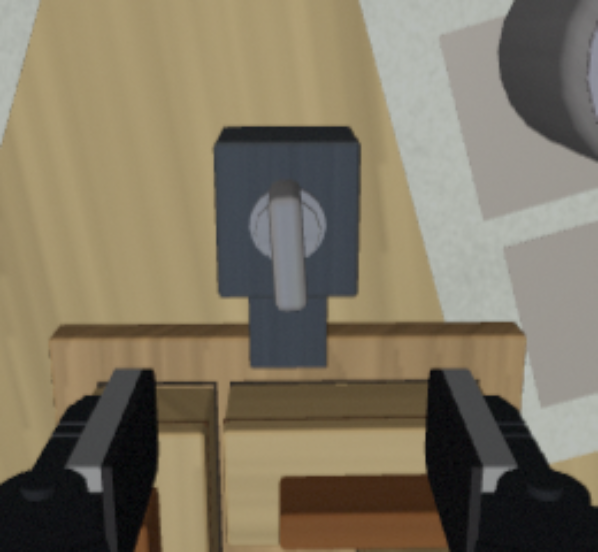

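The close view puts the head centre at about pixel (275,207), which is (596.5, 226.5), with a yaw of about 84–85. Descending.

```bash
python3 - <<'E'
from h import *
plan([596.5,226.5,75],84.5,4)
E
```

```text
t 22.75 at [596.6 221.9 172.7] [179.5  -0.2  81.7] gap 50.9 turn/row [0.0021, -0.0007, -0.0123]
[0.0011, -0.0004, 0.0244]
[0.0011, -0.0003, 0.0244]
[0.0011, -0.0003, 0.0244]
[0.0011, -0.0002, 0.0244]
```

>>> play_rows([
  [[0.0011,-0.0003,0.0244],[0.0021,0,-0.0123],0.5],
  [[0.0011,-0.0003,0.0244],[0.0021,0,-0.0123],0.5],
  [[0.0011,-0.0003,0.0244],[0.0021,0,-0.0123],0.5],
  [[0.0008,0,0.015],[0.002,0,-0.012],0.5],
  [[0,0,0],[0,0,0],0.5],
  [[0,0,0],[0,0,0],0.5],
])

```text
time: 23.5
tool_pos: [599.3, 223.6, 88.8]
tcp_rot: [179.5, -0.3, 84.4]
ft_force: [0.3, 0.6, -0.1]
finger_gap: 42.6
```

```bash
python3 - <<'E'
from h import *
plan([596.5,226.5,55],84.5,2)
E
```

```text
t 23.5 at [599.3 223.6  88.8] [179.5  -0.3  84.4] gap 42.6 turn/row [0.0041, -0.0027, -0.0011]
[0.0012, -0.0017, 0.0169]
[0.0013, -0.0016, 0.0169]
```

>>> play_rows([
  [[0.0015,-0.0017,0.01],[0.004,-0.0027,0],0.5],
  [[0.001,-0.001,0.01],[0.003,-0.0027,0],0.5],
  [[0,0,0.007],[0,0,0],0.5],
  [[0,0,0],[0,0,0],0.5],
  [[0,0,0],[0,0,0],0.5],
])

```text
time: 24.12
tool_pos: [598.0, 227.0, 61.8]
tcp_rot: [179.8, -0.0, 84.4]
ft_force: [0.5, 0.8, -0.1]
finger_gap: 42.6
```

```bash
python3 - <<'E'
from h import *
plan([596.5,226.5,54],84.5,1)
E
```

```text
t 24.12 at [598.  227.   61.8] [179.8  -0.   84.4] gap 42.6 turn/row [0.0031, -0.0005, -0.0023]
[-0.0006, -0.0014, 0.0078]
```

>>> play_rows([
  [[-0.0005,-0.0012,0.006],[0.002,0,0],0.5],
  [[0,0,0.001],[0,0,0],0.7],
  [[0,0,0],[0,0,0],1],
  [[0,0,0],[0,0,0],1],
  [[0,0,0],[0,0,0],1],
  [[0,0,0],[0,0,0],1],
], force=60)

```text
time: 24.88
tool_pos: [597.2, 226.9, 56.4]
tcp_rot: [179.9, -0.1, 84.4]
ft_force: [-2.0, 0.3, -0.2]
finger_gap: 8.9
```

```bash
python3 - <<'E'
from h import *
s=r.sense(); print({k:s[k] for k in('time','joint_pos','tool_pos','tcp_rot','ft_force','wrist_torque','finger_gap')})
E
```

```text
{'time': 24.875, 'joint_pos': array([16.2, 21.3, 88. ,  0. , 70.6, 21.8]), 'tool_pos': array([597.2, 226.9,  56.4]), 'tcp_rot': array([179.9,  -0.1,  84.4]), 'ft_force': array([-2. ,  0.3, -0.2]), 'wrist_torque': array([0. , 0.1, 0. ]), 'finger_gap': 8.91479191251633}
```

>>> play_rows([
  [[0,0,0],[0,0,0.08],1],
  [[0,0,0],[0,0,0.1],1],
  [[0,0,0],[0,0,0.1],1],
  [[0,0,0],[0,0,0.1],1],
  [[0,0,0],[0,0,0.1],1],
  [[0,0,0],[0,0,0.1],1],
  [[0,0,0],[0,0,0.08],1],
  [[0,0,0],[0,0,0.05],1],
])

```text
time: 25.88
tool_pos: [597.4, 226.7, 56.4]
tcp_rot: [179.9, -0.1, 42.4]
ft_force: [-1.7, -0.0, 1.5]
finger_gap: 8.4
```

```bash
cat >> h.py <<'E'
def st(p=(596.8,226.7,55)):
    s=r.sense(); A=Ro.from_euler('xyz',s['tcp_rot'],degrees=True)
    print(round(s['time'],2),s['tool_pos'],s['tcp_rot'].round(2),"j6",s['joint_pos'][5].round(1),"F",s['ft_force'],"M",s['wrist_torque'].round(3).tolist(),"gap",round(s['finger_gap'],1))
    print("corr",A.inv().apply((np.array(p)-s['tool_pos'])/1000).round(4).tolist(), (A.inv()*Ro.from_euler('xyz',[180,0,s['tcp_rot'][2]],degrees=True)).as_rotvec().round(4).tolist())
E
python3 -c "
from h import *
st()"
```

```text
25.88 [597.4 226.7  56.4] [179.9  -0.1  42.4] j6 63.8 F [-1.7 -0.   1.5] M [-0.137, 0.105, 0.095] gap 8.4
corr [-0.0004, -0.0004, 0.0014] [0.0016, -0.0021, -0.0]
```

>>> play_rows([
  [[0,0,0],[0,0,0.06],1],
  [[0,0,0],[0,0,0.06],1],
  [[0,0,0],[0,0,0.06],1],
  [[0,0,0],[0,0,0.06],1],
  [[0,0,0],[0,0,0.06],1],
  [[0,0,0],[0,0,0.06],1],
  [[0,0,0],[0,0,0.06],1],
  [[0,0,0],[0,0,0.06],1],
])

```text
time: 26.88
tool_pos: [597.4, 226.4, 56.4]
tcp_rot: [179.9, -0.1, 14.1]
ft_force: [-1.6, 0.6, 0.0]
finger_gap: 9.0
```

```bash
python3 -c "
from h import *
st()"
```

```text
26.88 [597.4 226.4  56.4] [179.9  -0.1  14.1] j6 92.2 F [-1.6  0.6  0. ] M [-0.154, 0.191, 0.027] gap 9.0
corr [-0.0005, -0.0004, 0.0014] [0.0016, -0.0022, -0.0]
```

>>> play_rows([
  [[0,0,0],[0,0,0.06],1],
  [[0,0,0],[0,0,0.06],1],
  [[0,0,0],[0,0,0.06],1],
  [[0,0,0],[0,0,0.06],1],
  [[0,0,0],[0,0,0.06],1],
  [[0,0,0],[0,0,0.06],1],
  [[0,0,0],[0,0,0.06],1],
  [[0,0,0],[0,0,0.06],1],
])

```text
time: 27.88
tool_pos: [597.2, 226.4, 56.5]
tcp_rot: [179.9, -0.2, -14.1]
ft_force: [-1.4, -1.3, 2.3]
finger_gap: 9.2
```

```bash
python3 -c "
from h import *
st()"
```

```text
27.88 [597.2 226.4  56.5] [179.9  -0.2 -14.1] j6 120.4 F [-1.4 -1.3  2.3] M [-0.069, 0.366, 2.547] gap 9.2
corr [-0.0005, -0.0002, 0.0015] [0.0023, -0.003, -0.0]
```

The torque jumped to 2.5 N m, so this is probably the stop. One gentle push more to confirm it.

>>> play_rows([
  [[0,0,0],[0,0,0.03],1],
  [[0,0,0],[0,0,0.03],1],
])

```text
time: 28.12
tool_pos: [597.3, 226.4, 56.7]
tcp_rot: [179.8, -0.2, -17.3]
ft_force: [0.0, -2.1, 1.6]
finger_gap: 9.1
```

```bash
python3 -c "
from h import *
st()"
```

```text
28.12 [597.3 226.4  56.7] [179.8  -0.2 -17.3] j6 123.7 F [ 0.  -2.1  1.6] M [-0.203, 0.314, 3.606] gap 9.1
corr [-0.0005, -0.0002, 0.0017] [0.0036, -0.0041, -0.0]
```

>>> play_rows([
  [[0,0,0],[0,0,-0.03],1],
  [[0,0,0],[0,0,-0.03],1],
  [[0,0,0],[0,0,0],1],
])

```text
time: 28.5
tool_pos: [597.3, 226.4, 56.6]
tcp_rot: [179.8, -0.2, -13.5]
ft_force: [-0.8, -0.2, 1.6]
finger_gap: 9.1
```

```bash
python3 -c "
from h import *
st()"
```

```text
28.5 [597.3 226.4  56.6] [179.8  -0.2 -13.5] j6 120.0 F [-0.8 -0.2  1.6] M [-0.081, 0.3, 2.271] gap 9.1
corr [-0.0005, -0.0002, 0.0015] [0.0039, -0.004, -0.0]
```

>>> play_rows([
  [[0,0,0],[0,0,-0.04],1],
  [[0,0,0],[0,0,-0.04],1],
  [[0,0,0],[0,0,0],1],
])

```text
time: 28.88
tool_pos: [597.3, 226.4, 56.4]
tcp_rot: [179.8, -0.2, -9.1]
ft_force: [-1.6, 0.4, 1.3]
finger_gap: 9.2
```

```bash
python3 -c "
from h import *
st()"
```

```text
28.88 [597.3 226.4  56.4] [179.8  -0.2  -9.1] j6 115.5 F [-1.6  0.4  1.3] M [-0.031, 0.28, 0.696] gap 9.2
corr [-0.0005, -0.0003, 0.0014] [0.0027, -0.0028, -0.0]
```

It is a stop: the torque is linear at 0.36 N m/deg with no slip, and reaches zero at yaw −7.1°. Backing off to gripper yaw 83.0°, the 90° plus 0.1° for friction.

>>> play_rows([
  [[0,0,0],[0,0,-0.08],1],
  [[0,0,0],[0,0,-0.1],1],
  [[0,0,0],[0,0,-0.1],1],
  [[0,0,0],[0,0,-0.1],1],
  [[0,0,0],[0,0,-0.1],1],
  [[0,0,0],[0,0,-0.1],1],
  [[0,0,0],[0,0,-0.1],1],
  [[0,0,0],[0,0,-0.1],1],
])

```text
time: 29.88
tool_pos: [597.4, 226.7, 56.4]
tcp_rot: [-179.9, -0.1, 35.3]
ft_force: [-1.0, 0.2, 0.6]
finger_gap: 9.1
```

>>> play_rows([
  [[0,0,0],[0,0,-0.1],1],
  [[0,0,0],[0,0,-0.1],1],
  [[0,0,0],[0,0,-0.1],1],
  [[0,0,0],[0,0,-0.1],1],
  [[0,0,0],[0,0,-0.1],1],
  [[0,0,0],[0,0,-0.1],1],
  [[0,0,0],[0,0,0],1],
])

```text
time: 30.75
tool_pos: [597.2, 226.9, 56.4]
tcp_rot: [-179.8, -0.4, 69.5]
ft_force: [-0.9, 0.5, 0.8]
finger_gap: 8.8
```

```bash
python3 -c "
from h import *
st()"
```

```text
30.75 [597.2 226.9  56.4] [-179.8   -0.4   69.5] j6 36.3 F [-0.9  0.5  0.8] M [-0.257, -0.005, 0.031] gap 8.8
corr [-0.0003, -0.0003, 0.0014] [-0.0039, -0.0074, 0.0]
```

>>> play_rows([
  [[0,0,0],[0,0,-0.08],1],
  [[0,0,0],[0,0,-0.07],1],
  [[0,0,0],[0,0,-0.05],1],
  [[0,0,0],[0,0,0],1],
  [[0,0,0],[0,0,0],1],
])

```text
time: 31.38
tool_pos: [597.2, 226.9, 56.4]
tcp_rot: [-179.8, -0.5, 80.0]
ft_force: [-2.2, 0.3, 0.9]
finger_gap: 9.0
```

```bash
python3 -c "
from h import *
st()"
```

```text
31.38 [597.2 226.9  56.4] [-179.8   -0.5   80. ] j6 25.6 F [-2.2  0.3  0.9] M [-0.237, 0.104, 0.018] gap 9.0
corr [-0.0003, -0.0003, 0.0014] [-0.0033, -0.0095, 0.0]
```

>>> play_rows([
  [[0,0,0],[0,0,-0.03],1],
  [[0,0,0],[0,0,-0.023],1],
  [[0,0,0],[0,0,0],1],
  [[0,0,0],[0,0,0],1],
])

```text
time: 31.88
tool_pos: [597.1, 226.9, 56.4]
tcp_rot: [-179.8, -0.6, 83.1]
ft_force: [-2.3, -0.1, 1.6]
finger_gap: 9.2
```

```bash
python3 - <<'E'
from h import *
st()
im=eyes.snapshot("top")[:,:,::-1]; cv2.imwrite("pics/end.png",cv2.resize(im[80:300,90:440],None,fx=2.2,fy=2.2))
E
```

```text
31.88 [597.1 226.9  56.4] [-179.8   -0.6   83.1] j6 22.5 F [-2.3 -0.1  1.6] M [-0.28, 0.056, 0.046] gap 9.2
corr [-0.0003, -0.0003, 0.0014] [-0.0028, -0.0097, 0.0]
```

View pics/end.png

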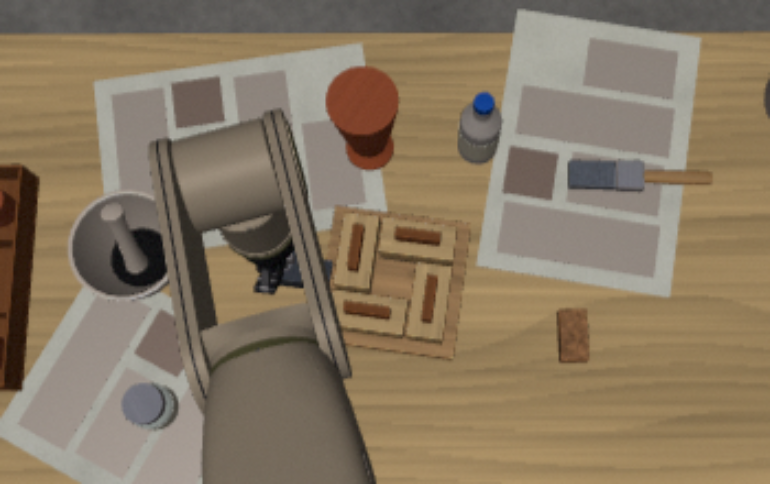

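The top view shows all four boxes in the pinwheel, nothing else disturbed, and the gripper on the screw.

```bash
python3 - <<'E'
from h import *
print(r.hand_in()); st()
E
```

```text
the job is handed in; nothing more can be done
None
the job is handed in; nothing more can be done
```

The job is done and handed in at about 32 s of the 66 s allowed. No verdict came back.

- **Boxes:** Both loose boxes were lowered to light contact, about 10 N, before release. Wrist-camera looks put each within about 1.5 mm and 0.4° of its outline. The last top view showed the pinwheel complete, and nothing else looked moved.
- **Screw:** I turned it clockwise into its hard stop, where the torque rose steadily at 0.36 N m per degree with no sign of slipping, to 3.6 N m. The stop is at gripper yaw −7.1°, taken by extrapolating to zero torque. I backed it off to 83.1°, a quarter turn to within about 0.2°, and finished still gripping the head (gap 9.2 mm, 60 N).
- **Small disagreements:**
  - While setting down the first box, it drifted about 2 mm off and touched the slab with about 30 N. I lifted it, re-centred it and set it down again.
  - The resting twist at the end read +0.05 N m where about −0.05 was expected, which is about the size of the sensor noise.
  - Finger gaps read about 1 mm under the true thickness.

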